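# Lock a channel nut into the shelf's accessory channel

### The job

Take the channel nut by its yellow grip out of the wooden block and lower it lengthwise through the slot of the steel channel, feel along inside for the orange sprung pad, and on top of that pad press the nut down against the spring, twist it a quarter turn and let it rise so that its grooves catch the channel lips. Work gently without forcing the nut against the channel or pad, let go so it stands upright, locked and still, and leave the other things on the shelf where they are.

Things in the scene. Friction and masses are not known exactly. Their poses are not given: they have to be found in the camera images.
- channel: Fixed steel strut channel on the planks, 44 mm wide, 300 mm long inside black end caps, 30 mm high (caps 31 mm). Origin: centre of its underside; x across it, y along it, z up. Inside it is 38 mm wide, its floor 3 mm above the underside. Below the slot lies one orange sprung pad. Pushing the nut against channel or pad with more than 30 N counts as forcing.
- channel_slot (a point): Middle of the slot, 30 mm above the channel's underside, axes as the channel. The slot, 20.5 mm wide, runs the full length, with 45 degree lead-ins over the top 2.5 mm. Beside it the lips turn down: each 2.5 mm thick (10.25 to 12.75 mm from the middle line), lower edge 24 mm above the channel's underside.
- pad_range (a point): NOT the pad but the middle of its range, 21 mm above the channel's underside. The pad's middle is anywhere from -60 to 60 mm along channel y from here, fixed there, on the middle line: look through the slot, or slide the nut with its underside below 21 mm until a few N are felt at the pad's square end. Pad: 30 mm across, 46 mm along y; top 21 mm up when free, sinks level 9 mm at 2 N/mm to a hard stop.
- nut: Loose steel channel nut (about 90 g) on a stem with a yellow grip. Origin: centre of its underside, z up along the stem, x along the nut. 33 mm long (ends beyond 15 mm are 12 mm wide), 18 mm wide (y), 9 mm thick; stem 10 mm thick from 9 to 30 mm. Starts upright in the block's pocket, underside 6 mm above the table. Passes the slot only with x along the channel. Off the pad it drops to the floor.
- nut_grip (a point): Middle of the flat yellow grip, 46 mm above the nut's underside, axes as the nut. The grip reaches from 30 to 62 mm above the underside, is 14 mm thick in nut x (grasp across this) and 32 mm wide in nut y.
- nut_grooves (a point): Middle of the nut at groove-floor height, 6 mm above its underside. Two grooves along nut y, 8.0 to 14.9 mm from the middle in x, 3 mm deep. The nut is free to turn, either way, with its underside below 15 mm over the channel's underside. Crosswise and risen, with lips in the grooves, its underside is at 18 mm; 3 mm lower if the lips missed them.
- holder: Fixed dark wooden block, 70 x 50 x 14 mm, origin at the centre of its underside, with an 8 mm deep pocket, 36 x 21 mm, in which the nut stands (nut x along block x).
- pencil_case: Blue plastic pencil case, 200 x 70 x 41 mm, bystander; origin at the centre of its underside, long in x.
- steel_glass: Stainless steel glass, 70 mm across, 90 mm tall, bystander; origin at the centre of its underside.
- pen_pot: White ceramic pen pot, 76 mm across, 88 mm tall, bystander; origin at the centre of its underside.
- glass_jar: Small glass jar with a steel lid, 56 mm across, 70 mm tall, bystander; origin at the centre of its underside.
- sharpener: Orange plastic pencil sharpener, 26 x 16 x 12 mm, bystander; origin at the centre of its underside.
- notebook: Closed green notebook, 150 x 210 x 22 mm, bystander; origin at the centre of its underside.
Things that resemble listed ones, but are neither listed nor needed, are in the scene too. What is shaped like the nut but blue or red is not meant.

How it is judged:
On the way, in this order (a step that is already met when the one before it is completed fails the run):
1. the nut has gone lengthwise through the slot and is below the channel lips (z of nut in the frame of channel between 0.002 and 0.016 m and x of nut in the frame of channel between -0.005 and 0.005 m and y of nut in the frame of channel between -0.14 and 0.14 m and angle between the x axis of nut and the y axis of channel, either way round below 0.3 rad), for 0.05 s.
2. the nut, pressed down below the lips, has been twisted crosswise (z of nut in the frame of channel below 0.0165 m and angle between the x axis of nut and the x axis of channel, either way round below 0.35 rad), for 0.05 s.
At the end, for the whole second after the job is handed in: The nut sits crosswise in the channel (within 0.25 rad), risen on the sprung pad so that the lips lie in its grooves (underside 16.5 to 19.5 mm above the channel's underside), within 4 mm of the middle line and 110 mm of the middle of the length, upright within 0.12 rad, at rest and released (z of nut in the frame of channel between 0.0165 and 0.0195 m and x of nut in the frame of channel between -0.004 and 0.004 m and y of nut in the frame of channel between -0.11 and 0.11 m and angle between the x axis of nut and the x axis of channel, either way round below 0.25 rad and angle between nut's own z axis and vertical below 0.12 rad and linear speed of nut below 0.02 m/s and contact force between the fingers and nut below 0.1 N); the robot touches nothing.
It fails at once if the nut was forced against the channel or its pad with more than 30 N (contact force between nut and channel above 30 N).
It fails at once if another thing on the shelf was moved by more than 20 mm (distance of any of pencil_case, steel_glass, pen_pot, glass_jar, sharpener, notebook from where it was at the start of the episode above 0.02 m).
It also fails if it takes over 72 s, if anything falls off the work surface, if the arm or the gripper's body presses on something with over 40 N, if the wrist force passes 120 N, or if a joint passes its speed limit or range.

### The arm

A 6-joint arm with a two-finger parallel gripper is mounted at the origin on the work surface. World frame = base frame: x ahead of the robot, y to its left, z up, the work surface at z = 0. Lengths are in m, angles in rad, forces in N, time in s.
With the tool pointing down it reaches from about 0.3 to 0.775 m from the base axis. Payload 14.6 kg.
Tool frame: the origin (TCP) lies at the very end of the fingers, on their centre line; the grasp point (between the pads) lies 19 mm behind it; z points along the fingers, x is the direction in which the jaws open and shut, and the axes are right-handed (so a half turn about z gives the same grasp; the last joint's range is limited). The gripper opens to 94 mm and grips with 3 to 60 N. Pads are 16 mm wide; open, the fingers measure 119 mm over their backs; the gripper's body (75 mm by 177 mm) begins 78 mm behind the grasp point.
Start: joints at [1.212, 0.3, 1.521, -0, 1.321, -0.067], TCP at [0.158, 0.527, 0.205] pointing down, gripper open.
Joint ranges: [-3.03, 3.03], [-0.79, 2.21], [0.23, 2.52], [-1.04, 4.18], [0, 3.07], [-2.55, 2.55]. Speed limits (rad/s): [2.22, 2.22, 2.57, 3.14, 3.14, 3.14].

### API

Orientations are given as [roll, pitch, yaw] about the fixed x, y, z axes, in that order (R = Rz(yaw) Ry(pitch) Rx(roll)).
In Python, from station import ctrl gives the robot as it stands.
- The arm moves only by the shell command python3 -m inch 'ROWS' [FORCE]. ROWS is JSON, one flat list of numbers, 7 for each row, row after row: the shift along the tool's x, y, z in cm, then the turn, a rotation vector about the tool's x, y, z in rad, then the opening, from 0 (shut) to 1 (fully open). In form: [tx, ty, tz, wx, wy, wz, claw, tx, ty, tz, wx, wy, wz, claw, ...]. A call has 1 to 20 rows; each row shifts and turns the commanded pose from where the row before left it, along the tool's axes as they then stand; what a row does not reach is not made up. A row lasts 1/8 s, in which the tool goes at most 62.5 mm and 10.7 degrees, less where a joint would pass 70% of its speed; a pose out of reach is approached as far as the arm can. A call is refused whole if a number of a shift passes 6.25 or a number of a turn 0.188, either way. A call with a gripper value outside its range is refused whole. The fingers move at their own pace and stop on an object; FORCE is the grip in N (left out, the last holds). Time passes only in rows, so rows that do not move let the fingers close. It gives the time, the measured TCP pose, the force and the opening at its end, in the units of the state.
- ctrl.get_obs(): the state, without advancing time (a new reading comes with each control period).
- ctrl.camera(name): name is "scene" or "top" or "wrist"; returns (picture, depth): 384x512x3 uint8, red, green, blue; 384x512 float32, m along the optical axis (not along the pixel's ray), 0 where there is no reading.
- ctrl.camera_params(name): a dict with "vertical_fov" (degrees; the focal length in pixels is half the picture's height over the tangent of half this angle, whatever the lens; pixels are square), "cx", "cy" (the principal point, pixels), "camera_from_world" (4x4, takes a point from world to camera coordinates); the wrist camera has in their place "mount" (4x4, takes a point from camera to tool coordinates, whose origin is the TCP and whose axes are the tool frame's). Camera axes: x right, y down, z forward; pixel columns grow to the right and rows downward; lengths in m; the calibration is good to about 2 mm. A picture is of the moment at which its call begins: read the wrist's pose just before it. camera_params takes no time and is no camera call.
- ctrl.hand_in(): hands the job in, once; it reports no verdict.
Trained networks look in the newest picture that a camera, given by its name, has taken for a name from the list of things; names that differ only in an ending like _2 or _b are one class to them, and where a whole thing is asked for, a point or a joint stands for the part that bears it (a point fixed in the world has none). Each returns a list of dicts, best first, with "score" (0 to 1); they miss things now and then, are a little off and sometimes report something else, mostly with a low value. They report only what shows in the picture. A call takes as long as a camera call. They do not tell look-alikes from the thing itself.
- ctrl.spot_in(camera, label): "bbox" ([centre column, centre row, width, height] in pixels, round what is visible of it).
- ctrl.place_of(camera, label): "centre" ([column, row] in pixels: a listed point, or the origin of a listed thing).
The state is a dict: "time_s": time; "qpos": joint angles; "joint_vel": joint speeds; "tau": joint torques, N m; "ee_pos": TCP position; "eef_rot": TCP orientation; "force": force on the tool from outside, world axes, zero at the start; "moment": the same for the moment, N m; "grip_width": finger opening in m.
Only numpy, scipy, OpenCV 4.12 (cv2) and the standard library are available. Lean on these libraries where they do the work, as an engineer would, in place of code of your own. Each camera call takes 0.05 s, during which the arm holds its last target. There are 200 camera calls.

## Working session

There is one attempt and no reset: what is moved stays moved. The work goes in short steps, Python scripts to look and compute and a shell command to move; the robot and the scene stay as the last step left them, time stands still between calls to the robot, and variables do not carry over. Pictures are saved under pics/ and viewed, about 8 in all and at most 12, crops included, and the job is handed in when it is done.

```bash
ls; mkdir -p pics; cat > h.py <<'E'
import numpy as np, cv2
from scipy.spatial.transform import Rotation as R
from station import ctrl
def T_tool(o):
    T=np.eye(4);T[:3,:3]=R.from_euler('xyz',o['eef_rot']).as_matrix();T[:3,3]=o['ee_pos'];return T
def cam(name):
    o=ctrl.get_obs();p=ctrl.camera_params(name);im,d=ctrl.camera(name)
    f=im.shape[0]/2/np.tan(np.radians(p['vertical_fov'])/2)
    W=T_tool(o)@np.array(p['mount']) if 'mount' in p else np.linalg.inv(np.array(p['camera_from_world']))
    return dict(im=im,d=d,f=f,cx=p['cx'],cy=p['cy'],W=W,name=name)
def ray(c,u,v): # origin, direction with unit depth
    return c['W'][:3,3], c['W'][:3,:3]@np.array([(u-c['cx'])/c['f'],(v-c['cy'])/c['f'],1])
def at_z(c,u,v,z):
    o,r=ray(c,u,v);return o+r*(z-o[2])/r[2]
def at_d(c,u,v):
    o,r=ray(c,u,v);return o+r*c['d'][int(round(v)),int(round(u))]
def proj(c,P):
    q=np.linalg.inv(c['W'])@np.append(P,1);return c['cx']+c['f']*q[0]/q[2],c['cy']+c['f']*q[1]/q[2]
def save(c,fn,crop=None,s=1):
    im=c['im'][...,::-1]
    if crop: u0,v0,u1,v1=crop;im=im[v0:v1,u0:u1]
    cv2.imwrite('pics/'+fn,cv2.resize(im,None,fx=s,fy=s,interpolation=cv2.INTER_CUBIC))
E
python3 - <<'E'
from h import *
a=cam('top');b=cam('scene')
cv2.imwrite('pics/1.png',np.vstack([a['im'],b['im']])[...,::-1][:, :] if 0 else cv2.resize(np.vstack([a['im'],b['im']])[...,::-1],(400,600)) if 0 else a['im'][...,::-1])
cv2.imwrite('pics/2.png',b['im'][...,::-1])
for c in (a,b):
  print(c['name'],c['f'],c['W'].round(3).tolist())
  for l in ['channel_slot','nut_grip','holder','channel','nut','pad_range']:
    for r in ctrl.place_of(c['name'],l)[:3]:
      z={'channel_slot':.03,'nut_grip':.052,'nut':.006,'pad_range':.021}.get(l,0)
      print(l,round(r['score'],2),np.round(r['centre'],1),at_z(c,*r['centre'],z).round(4))
print(ctrl.get_obs())
E
```

```text
pics
top 486.6811956402574 [[0.024, -0.987, 0.159, 0.315], [-1.0, -0.023, 0.005, -0.014], [-0.002, -0.159, -0.987, 1.587], [0.0, 0.0, 0.0, 1.0]]
channel_slot 0.76 [269.2 193.4] [ 0.561  -0.0202  0.03  ]
channel_slot 0.49 [400.2 175.1] [ 0.6313 -0.4454  0.03  ]
nut_grip 0.61 [259.4 234.3] [0.4264 0.0078 0.052 ]
nut_grip 0.6 [230.7 226.4] [0.4492 0.0991 0.052 ]
nut_grip 0.6 [235.6 253.5] [0.3646 0.0808 0.052 ]
holder 0.76 [252.5 231.9] [0.4374 0.0312 0.    ]
channel 0.73 [270.8 193.5] [ 0.5655 -0.0256  0.    ]
nut 0.55 [283.4 238.4] [ 0.4183 -0.0696  0.006 ]
nut 0.51 [256.5 260.9] [0.3441 0.0156 0.006 ]
nut 0.48 [231.1 255.3] [0.36   0.0979 0.006 ]
pad_range 0.93 [267.  190.5] [ 0.5718 -0.0129  0.021 ]
scene 403.9377038208865 [[0.712, 0.545, -0.442, 1.02], [0.702, -0.561, 0.44, -0.473], [-0.008, -0.624, -0.782, 0.876], [0.0, 0.0, 0.0, 1.0]]
channel_slot 0.67 [256.  200.2] [ 0.5736 -0.0134  0.03  ]
channel_slot 0.25 [377.6 186.2] [0.7752 0.2485 0.03  ]
nut_grip 0.73 [196.5 176.2] [ 0.4143 -0.0789  0.052 ]
nut_grip 0.6 [228.6 137.6] [0.3687 0.0829 0.052 ]
nut_grip 0.58 [251.2 150.5] [0.4
[... 213 characters left out ...]
_range 0.9 [254.5 202.5] [ 0.5713 -0.0168  0.021 ]
{'time_s': 0.7, 'qpos': array([ 1.21239259e+00,  2.99876130e-01,  1.52102110e+00, -1.76210929e-05,
        1.32067369e+00, -6.66316066e-02]), 'joint_vel': array([ 0.00014144, -0.0009725 ,  0.00032447, -0.00181231,  0.00117517,
        0.002287  ]), 'tau': array([-1.26124276e-03, -5.31562793e+01, -3.52893198e+01,  7.07659009e-02,
        2.11095280e-02, -1.95559068e-05]), 'ee_pos': array([0.1582273 , 0.52673664, 0.20544975]), 'eef_rot': array([ 3.14157417e+00, -2.05456696e-05,  1.27902856e+00]), 'force': array([-0.28340862, -0.79090548,  0.55878625]), 'moment': array([-0.03872249, -0.02889148, -0.04160862]), 'grip_width': 0.09369520259733564}
```

```bash
python3 - <<'E'
import cv2
a=cv2.imread('pics/1.png')[120:310,170:420];b=cv2.imread('pics/2.png')[90:290,130:380]
cv2.imwrite('pics/3.png',cv2.resize(a,None,fx=3,fy=3));cv2.imwrite('pics/4.png',cv2.resize(b,None,fx=3,fy=3))
E
```

```text
(no output)
```

View pics/3.png

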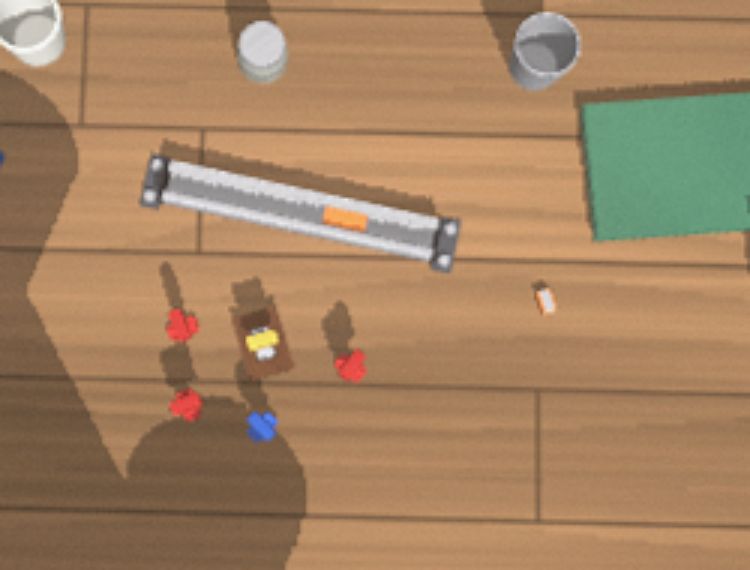

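View pics/4.png

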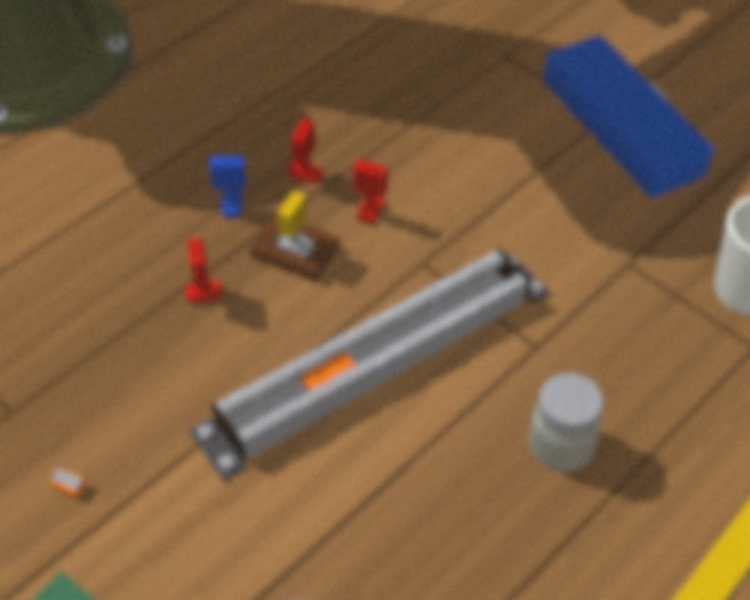

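The pictures show the yellow grip in the dark block at about (257, 234) in the top view. The channel runs roughly along world y, and the orange pad shows through the slot at about (285, 193). Blue and red look-alikes stand around the block.

```bash
cat >> h.py <<'E'
def blob(c,lo,hi,box=None):
    h=cv2.cvtColor(c['im'],cv2.COLOR_RGB2HSV);m=cv2.inRange(h,lo,hi)
    if box:
        k=np.zeros_like(m);k[box[1]:box[3],box[0]:box[2]]=1;m*=k
    n,l,s,ce=cv2.connectedComponentsWithStats(m)
    if n<2:return None
    i=1+np.argmax(s[1:,4]);v,u=np.nonzero(l==i);return ce[i],s[i],cv2.minAreaRect(np.c_[u,v].astype(np.float32))
Y=((22,130,120),(34,255,255));O=((5,170,150),(18,255,255))
E
python3 - <<'E'
from h import *
a=cam('top');b=cam('scene')
for c,by,bo in((a,(240,215,275,250),(230,160,330,220)),(b,(215,145,240,175),(215,195,260,225))):
  y=blob(c,*Y,by);o=blob(c,*O,bo)
  print(c['name'],y[1],y[2],at_z(c,*y[0],.06 if c is a else .052).round(4),o[1],o[2],at_z(c,*o[0],.021).round(4))
c=a
# channel edge direction: end caps in top picture (z .031)
for u,v in((170+155/3,120+181/3),(170+445/3,120+244/3)): print(at_z(c,u,v,.031).round(4))
P=ctrl.camera_params('wrist');print(P)
print(b['W'][:3,3])
E
```

```text
top [252 230  11   7  46] ((257.0943603515625, 232.8302001953125), (4.39553689956665, 9.889959335327148), 74.05460357666016) [0.43   0.0155 0.06  ] [281 194  10   3  11] ((285.5384826660156, 194.8076934814453), (9.21745777130127, 0.9805806875228882), 11.309932708740234) [ 0.5587 -0.0745  0.021 ]
scene [223 153   9  15  84] ((226.27838134765625, 160.12371826171875), (6.904354095458984, 14.417915344238281), 23.96249008178711) [0.4282 0.0188 0.052 ] [231 209  16  10  65] ((238.5076904296875, 213.13848876953125), (3.969111204147339, 16.124515533447266), 60.2551155090332) [ 0.5657 -0.0704  0.021 ]
[0.6002 0.1352 0.031 ]
[ 0.5386 -0.1793  0.031 ]
{'vertical_fov': 60.065562331230446, 'cx': 253.75936033356214, 'cy': 191.95642735352254, 'mount': array([[ 9.99998515e-01,  1.41613163e-03, -9.82586636e-04,
         5.13851876e-04],
       [-1.09869301e-03,  9.62951865e-01,  2.69671094e-01,
        -7.80553852e-02],
       [ 1.32807340e-03, -2.69669613e-01,  9.62951990e-01,
        -1.79880487e-01],
       [ 0.00000000e+00,  0.00000000e+00,  0.00000000e+00,
         1.00000000e+00]])}
[ 1.01963709 -0.47268865  0.87620304]
```

```bash
python3 -m inch '[-3.42,3.39,0,0,0,0,1, -3.42,3.39,0,0,0,0,1, -3.42,3.39,0,0,0,0,1, -3.42,3.39,0,0,0,0,1, -3.42,3.39,0,0,0,0,1, -3.42,3.39,0,0,0,0,1, -3.42,3.39,0,0,0,0,1, -3.42,3.39,0,0,0,0,1, -3.42,3.39,0,0,0,0,1, -3.42,3.39,0,0,0,0,1, -3.42,3.39,0,0,0,0,1, -3.42,3.39,0,0,0,0,1, 0,0,0.9,0,0,0.158,0.5, 0,0,0.9,0,0,0.158,0.5, 0,0,0.9,0,0,0.158,0.5, 0,0,0.9,0,0,0.158,0.5, 0,0,0.9,0,0,0.158,0.5, 0,0,0.9,0,0,0.158,0.5]' 20; python3 - <<'E'
from h import *
import time
c=cam('wrist');save(c,'5.png',None,1.5)
print(ctrl.get_obs()['ee_pos'],ctrl.get_obs()['eef_rot'])
y=blob(c,*Y);print(y,at_z(c,*y[0],.068)); 
for l in('nut_grip','holder'):
  for r in ctrl.place_of('wrist',l): print(l,r, at_z(c,*r['centre'],.052 if l=='nut_grip' else 0))
E
```

```text
time_s: 3.05
ee_pos: [0.4298, 0.0166, 0.1513]
eef_rot: [3.141, -0.0, 0.326]
force: [-0.3, 0.5, 0.1]
grip_width: 0.0472
[0.42930957 0.01667482 0.15021252] [-3.14112826e+00  1.17211766e-03  3.17980768e-01]
(array([255.06446991, 195.51862464]), array([247, 174,  17,  44, 698], dtype=int32), ((255.0, 195.5), (43.0, 16.0), 90.0)) [0.43089004 0.01869196 0.068     ]
nut_grip {'centre': [197.4, 273.2], 'score': 0.91} [ 0.40568825 -0.07492678  0.052     ]
nut_grip {'centre': [307.5, 100.5], 'score': 0.9} [0.4468607  0.10387141 0.052     ]
nut_grip {'centre': [156.2, 161.7], 'score': 0.73} [0.34308318 0.0156538  0.052     ]
nut_grip {'centre': [206.2, 78.9], 'score': 0.72} [0.36439676 0.0934407  0.052     ]
nut_grip {'centre': [256.7, 194.1], 'score': 0.62} [0.43339281 0.01595977 0.052     ]
holder {'centre': [256.8, 180.5], 'score': 0.88} [0.43405493 0.01569446 0.        ]
```

View pics/5.png

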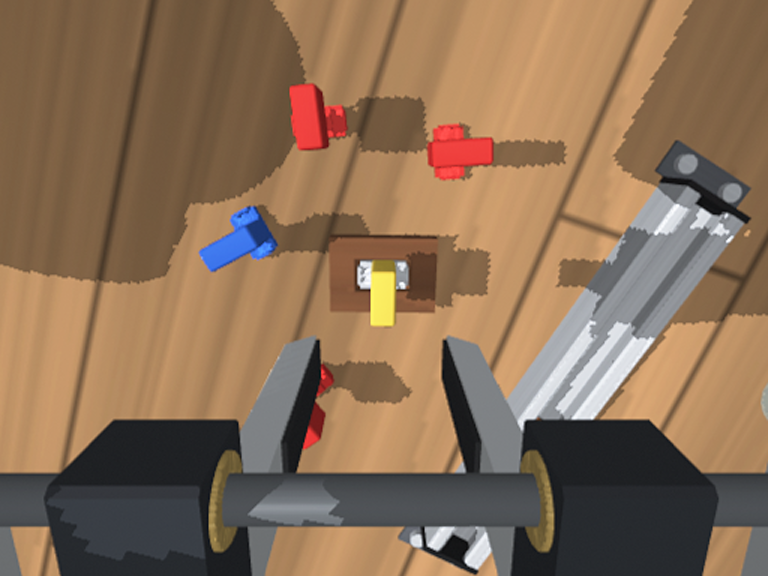

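```bash
python3 - <<'E'
from h import *
c=cam('wrist');y=blob(c,*Y);u=y[0][0];v0=y[1][1]-.5;v1=v0+y[1][3]
A=at_z(c,u,v1,.068);B=at_z(c,u,v0,.036)
T=np.linalg.inv(T_tool(ctrl.get_obs()))
f=lambda P:(T@np.append(P,1))[:3]*100
print(f(A),f(B),(f(A)+f(B))/2,(A+B)/2)
# holder centre from colour edges
h=cv2.cvtColor(c['im'],cv2.COLOR_RGB2HSV);print(h[160:206:6,226],h[185,215:296:6])
P=np.array([0.43,.017,.15]);print(ctrl.get_obs()['ee_pos'],ctrl.get_obs()['time_s'])
E
```

```text
[0.15901624 1.76076411 8.36964046] [ 0.16611708 -1.31688128 11.56943638] [0.16256666 0.22194142 9.96953842] [0.43210097 0.01508489 0.052     ]
[[ 12 139 143]
 [ 11 139 136]
 [ 11 139 141]
 [ 11 140 140]
 [ 11 141 136]
 [ 11 135 130]
 [ 11 136 131]
 [ 12 137 136]] [[ 15 118 168]
 [ 11 142 135]
 [ 11 141 136]
 [ 11 140 137]
 [110  10 230]
 [105   8 247]
 [ 28 154 252]
 [ 27 155 251]
 [ 23 176 207]
 [103  15 153]
 [ 12 136  86]
 [ 11 136  88]
 [ 12 133  88]
 [ 15 117 135]]
[0.42982628 0.01665047 0.1516951 ] 3.25
```

```bash
python3 -m inch '[0.16,0.22,1.5,0,0,0,0.5, 0,0,1.5,0,0,0,0.5, 0,0,1.5,0,0,0,0.5, 0,0,1.5,0,0,0,0.5, 0,0,1.5,0,0,0,0.5, 0,0,1.5,0,0,0,0.5, 0,0,1.5,0,0,0,0.5, 0,0,1.35,0,0,0,0.5, 0,0,0,0,0,0,0.5, 0,0,0,0,0,0,0.1, 0,0,0,0,0,0,0.1, 0,0,0,0,0,0,0, 0,0,0,0,0,0,0]' 30
```

```text
time_s: 4.88
ee_pos: [0.432, 0.0151, 0.0331]
eef_rot: [3.141, -0.0, 0.331]
force: [-0.3, -0.3, -0.6]
grip_width: 0.0141
```

```bash
python3 -m inch '[0,0,-1,0,0,0,0, 0,0,-2,0,0,0,0, 0,0,-4,0,0,0,0, 0,0,-4,0,0,0,0, 1.92,2.5,0,0,0,0,0, 1.91,2.5,0,0,0,0,0, 1.91,2.5,0,0,0,0,0, 1.91,2.5,0,0,0,0,0, 1.91,2.49,0,0,0,0,0, 0,0,0,0,0,-0.1743,0, 0,0,0,0,0,-0.1743,0, 0,0,0,0,0,-0.1743,0, 0,0,0,0,0,-0.1743,0, 0,0,0,0,0,-0.1743,0, 0,0,0,0,0,-0.1743,0, 0,0,0,0,0,0,0, 0,0,0,0,0,0,0]'; python3 - <<'E'
from h import *
c=cam('wrist');save(c,'6.png',None,1.5)
print(ctrl.get_obs()['ee_pos'],ctrl.get_obs()['eef_rot'])
np.savez('w6.npz',**{k:v for k,v in c.items()})
print(blob(c,*O))
E
```

```text
time_s: 7.0
ee_pos: [0.563, -0.0719, 0.1432]
eef_rot: [3.141, 0.0, 1.373]
force: [-0.3, 0.4, 0.1]
grip_width: 0.0139
[ 0.56296973 -0.07196449  0.14316663] [3.14149937e+00 4.28958527e-06 1.37347812e+00]
(array([256.55164835, 189.98571429]), array([233, 181,  48,  19, 910], dtype=int32), ((256.5, 189.99998474121094), (46.99999237060547, 17.999996185302734), -0.0))
```

View pics/6.png

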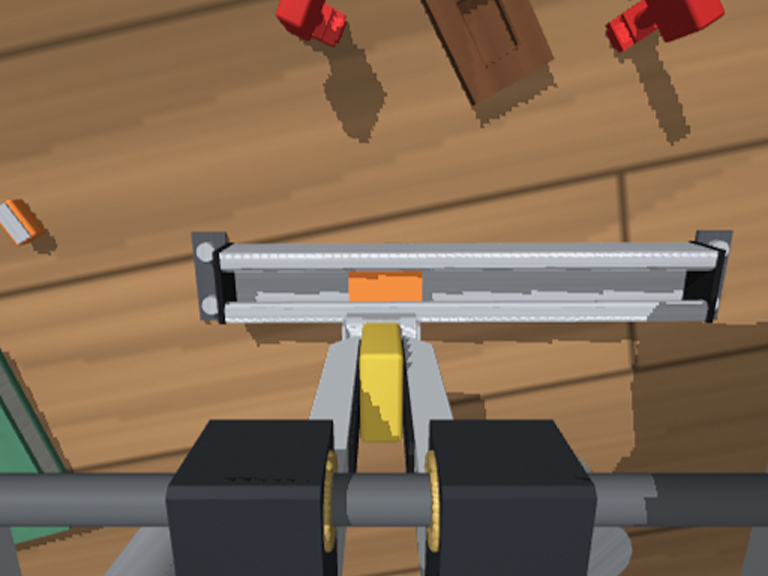

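```bash
python3 - <<'E'
import numpy as np,cv2
d=np.load('w6.npz');im=d['im'];dep=d['d']
g=cv2.cvtColor(im,cv2.COLOR_RGB2GRAY)
for a,b in((165,220),(290,345),(390,440)):
  print(a,[(v,int(np.median(g[v,a:b]))) for v in range(158,220)])
W=d['W'];o=W[:3,3]
for u in(200,320,420):
  z=[]
  for v in range(158,220):
    p=W@np.array([(u-d['cx'])/d['f']*dep[v,u],(v-d['cy'])/d['f']*dep[v,u],dep[v,u],1]);z.append((v,round(p[2]*1000)))
  print(u,z)
E
```

```text
165 [(158, 111), (159, 111), (160, 111), (161, 114), (162, 138), (163, 144), (164, 143), (165, 146), (166, 146), (167, 144), (168, 162), (169, 214), (170, 235), (171, 227), (172, 206), (173, 191), (174, 187), (175, 183), (176, 184), (177, 186), (178, 166), (179, 120), (180, 132), (181, 133), (182, 121), (183, 123), (184, 123), (185, 120), (186, 118), (187, 118), (188, 118), (189, 117), (190, 118), (191, 118), (192, 119), (193, 119), (194, 117), (195, 162), (196, 189), (197, 191), (198, 187), (199, 185), (200, 173), (201, 156), (202, 182), (203, 206), (204, 200), (205, 190), (206, 188), (207, 189), (208, 192), (209, 189), (210, 182), (211, 183), (212, 202), (213, 210), (214, 171), (215, 106), (216, 78), (217, 81), (218, 82), (219, 83)]
290 [(158, 132), (159, 130), (160, 129), (161, 134), (162, 142), (163, 146), (164, 146), (165, 147), (166, 146), (167, 148), (168, 181), (169, 226), (170, 232), (171, 208), (172, 188), (173, 190), (174, 187), (175, 184), (176, 185), (177, 190), (178, 149), (179, 127), (180, 134), (181, 121), (182, 121), (183, 123), (184, 123), (185, 120), (186, 119), (1
[... 2399 characters left out ...]
 2), (216, 1), (217, 1), (218, 0), (219, 1)]
420 [(158, 1), (159, 0), (160, 2), (161, 2), (162, 7), (163, 12), (164, 17), (165, 22), (166, 27), (167, 30), (168, 32), (169, 30), (170, 30), (171, 30), (172, 31), (173, 31), (174, 29), (175, 30), (176, 30), (177, 30), (178, 29), (179, 26), (180, 4), (181, 4), (182, 3), (183, 3), (184, 4), (185, 2), (186, 3), (187, 3), (188, 3), (189, 3), (190, 4), (191, 4), (192, 2), (193, 4), (194, 3), (195, 3), (196, 3), (197, 2), (198, 3), (199, 3), (200, 26), (201, 29), (202, 29), (203, 30), (204, 31), (205, 30), (206, 31), (207, 30), (208, 30), (209, 31), (210, 31), (211, 30), (212, 28), (213, 32), (214, 0), (215, 1), (216, 0), (217, 0), (218, 1), (219, 0)]
```

```bash
python3 - <<'E'
import cv2
i=cv2.imread('pics/6.png')[225:345,180:740]
# crop at native x then upscale: left and right halves stacked
a=cv2.resize(i[:, :280],None,fx=2.8,fy=2.4);b=cv2.resize(i[:,280:],None,fx=2.8,fy=2.4)
import numpy as np
cv2.imwrite('pics/7.png',np.vstack([a,b]))
E
```

```text
(no output)
```

View pics/7.png

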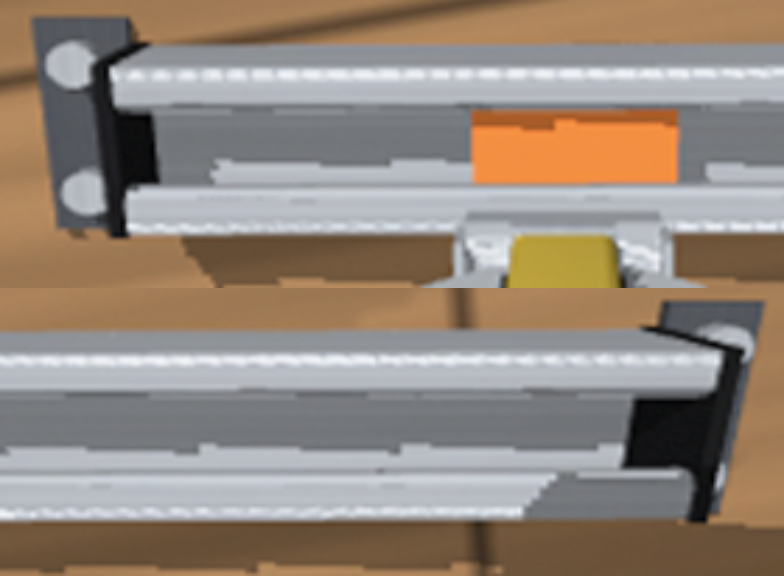

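```bash
python3 - <<'E'
from h import *
d=np.load('w6.npz');c={k:d[k] for k in d.files}
T=np.linalg.inv(np.r_[c['W'][:3],[[0,0,0,1]]]);P=ctrl.camera_params('wrist');M=np.array(P['mount'])
tz=.1432
def tool(u,v,z): # world height z -> tool coords mm
    return ((M@T@np.append(at_z(c,u,v,z),1))[:3]*1000).round(2)
for u,v0,v1 in((192,167.9,214.0),(256.5,167.7,213.8),(317,167.6,213.6),(415,167.1,213.1)):
    a,b=tool(u,v0,.03),tool(u,v1,.03);print('chan',a,b,(a+b)/2)
print('pad',tool(232.5,190,.021),tool(280.5,190,.021))
h=cv2.cvtColor(c['im'],cv2.COLOR_RGB2HSV);m=cv2.inRange(h,(20,110,70),(36,255,255));m[:205]=0
n,l,s,ce=cv2.connectedComponentsWithStats(m);i=1+np.argmax(s[1:,4]);print('grip',s[i])
x,y,w,hh,_=s[i]
A=tool(x+w/2,y+hh-.5,tz+.035);B=tool(x+w/2,y-.5,tz+.003);print(A,B,(A+B)/2)
g=cv2.cvtColor(c['im'],cv2.COLOR_RGB2GRAY)
print(g[206:228,230],g[206:228,240],g[206:228,275]);print(g[214,222:290],g[218,222:290])
E
```

```text
chan [-55.35 -18.33 113.24] [-57.5   25.51 113.24] [-56.425   3.59  113.24 ]
chan [  2.61 -18.59 113.24] [  2.75  25.22 113.24] [  2.68    3.315 113.24 ]
chan [ 56.92 -18.75 113.24] [ 59.21  24.93 113.24] [ 58.065   3.09  113.24 ]
chan [144.79 -19.33 113.24] [150.55  24.29 113.24] [147.67   2.48 113.24]
pad [-19.89   4.67 122.24] [ 25.37   4.6  122.24]
grip [ 239  216   30   79 2235]
[  0.5   15.37 -34.96] [  0.44 -14.69  -2.96] [  0.47   0.34 -18.96]
[185 188 192 186 172 172 175 168 164 164 161 149 148 144 134 147 157 157
 156 159 169 173] [185 189 173 148 140 162 184 189 189 201 216 222 223 223 223 230 237 219
 184 165 108  70] [184 189 172 148 143 162 185 190 193 193 191 188 186 199 226 238 223 214
 215 187 170 171]
[163 162 162 161 162 162 167 152 164 186 190 189 188 189 189 189 190 189
 189 191 193 193 181 186 186 186 186 185 184 186 188 189 186 183 183 183
 183 185 185 185 184 180 186 188 182 189 192 191 192 192 191 191 191 193
 195 152 143 157 153 159 163 162 161 163 154 151 159 162] [ 92  92  92  93  91 109 176 189 148 208 229 211 204 196 184 212 220 220
 223 185 161 155 155 154 155 155 154 155 154 153 153 154 153 152 151 152
 152 151 151 151 151 148 135 114  96 183 227 221 218 219 219 212 192 186
 195 170 180 191 123  85  90  90  91  90  90  90  91  91]
```

```bash
python3 -m inch '[0.23,0.3,0,0,0,-0.0045,0, 0,0,2,0,0,0,0, 0,0,2,0,0,0,0, 0,0,2,0,0,0,0, 0,0,2,0,0,0,0, 0,0,0,0,0,0,0, 0,0,0,0,0,0,0]'; python3 - <<'E'
from h import *
c=cam('wrist');save(c,'8.png',(170,130,340,330),3);o=ctrl.get_obs();print(o['force'],o['moment'])
E
```

```text
time_s: 7.92
ee_pos: [0.5668, -0.0703, 0.0638]
eef_rot: [3.141, -0.0, 1.381]
force: [0.6, 0.4, -0.1]
grip_width: 0.014
[-0.49822304 -0.14379197 -0.55547344] [ 0.0341353   0.03633242 -0.02884201]
```

View pics/8.png

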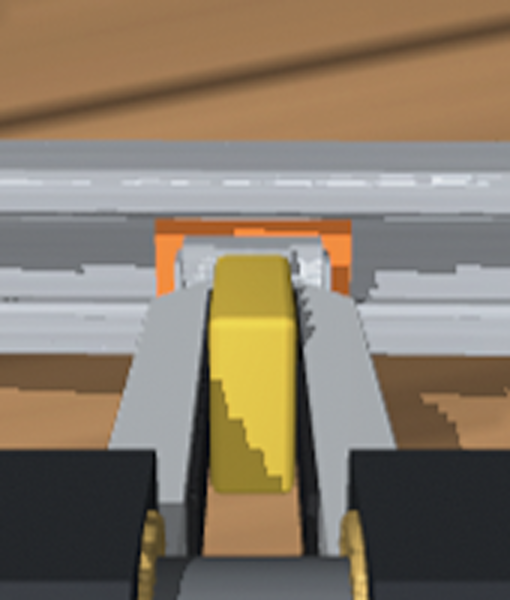

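The nut sits lengthwise over the slot, and the orange pad shows on both sides of it and in front (crop columns 155 to 352), so it is centred. I'll lower it slowly to just above the pad and watch the force.

```bash
python3 -m inch '[0,0,0.4,0,0,0,0, 0,0,0.3,0,0,0,0, 0,0,0.2,0,0,0,0, 0,0,0,0,0,0,0]'; python3 -m inch '[0,0,0.2,0,0,0,0, 0,0,0.2,0,0,0,0, 0,0,0,0,0,0,0, 0,0,0,0,0,0,0]'
```

```text
time_s: 8.48
ee_pos: [0.5663, -0.0702, 0.0538]
eef_rot: [-3.141, -0.0, 1.381]
force: [0.2, -0.7, -1.0]
grip_width: 0.0139
time_s: 8.98
ee_pos: [0.5664, -0.0703, 0.05]
eef_rot: [3.142, 0.0, 1.381]
force: [-0.1, 0.0, -0.4]
grip_width: 0.0139
```

```bash
python3 -m inch '[0,0,0.2,0,0,0,0, 0,0,0.2,0,0,0,0, 0,0,0,0,0,0,0, 0,0,0,0,0,0,0]'; python3 -m inch '[0,0,0.2,0,0,0,0, 0,0,0.2,0,0,0,0, 0,0,0,0,0,0,0, 0,0,0,0,0,0,0]'
```

```text
time_s: 9.48
ee_pos: [0.5665, -0.0703, 0.0461]
eef_rot: [3.141, -0.0, 1.381]
force: [-0.6, 0.1, 3.0]
grip_width: 0.0141
time_s: 9.98
ee_pos: [0.5666, -0.0703, 0.0426]
eef_rot: [3.141, -0.0, 1.381]
force: [-2.3, 0.1, 9.5]
grip_width: 0.0138
```

```bash
python3 -m inch '[0,-0.04,0.15,0,0,0,0, 0,0,0.1,0,0,0,0, 0,0,0,0,0,0,0, 0,0,0,0,0,0,0]'
```

```text
time_s: 10.48
ee_pos: [0.5666, -0.0703, 0.0406]
eef_rot: [3.14, 0.0, 1.381]
force: [-3.2, -0.5, 14.3]
grip_width: 0.0137
```

```bash
python3 -m inch '[0,0,0.02,0,0,0.1,0, 0,0,0,0,0,0.1,0, 0,0,0,0,0,0.1,0, 0,0,0,0,0,0,0]'; python3 -c "
from station import ctrl;print(ctrl.get_obs()['force'],ctrl.get_obs()['moment'])"
```

```text
time_s: 10.98
ee_pos: [0.567, -0.0705, 0.0406]
eef_rot: [3.139, -0.001, 1.08]
force: [-1.1, -0.7, 14.1]
grip_width: 0.014
[-1.09287457 -0.71481893 14.08193638] [-0.10065506  0.12616209  0.03446741]
```

```bash
python3 -m inch '[0,0,0,0,0,0.127,0, 0,0,0,0,0,0.127,0, 0,0,0,0,0,0.127,0, 0,0,0,0,0,0.127,0, 0,0,0,0,0,0.127,0, 0,0,0,0,0,0.127,0, 0,0,0,0,0,0.127,0, 0,0,0,0,0,0.127,0, 0,0,0,0,0,0.127,0, 0,0,0,0,0,0.127,0, 0,0,0,0,0,0,0, 0,0,0,0,0,0,0]'; python3 - <<'E'
from h import *
o=ctrl.get_obs();print(o['moment'],o['ee_pos'])
c=cam('wrist');save(c,'9.png',(120,110,390,330),2.7)
E
```

```text
time_s: 12.48
ee_pos: [0.5671, -0.0704, 0.0407]
eef_rot: [3.142, -0.003, -0.189]
force: [-0.3, -1.1, 14.0]
grip_width: 0.0142
[-0.1060733   0.1817367  -0.09727043] [ 0.5671258  -0.07044198  0.04066757]
```

View pics/9.png

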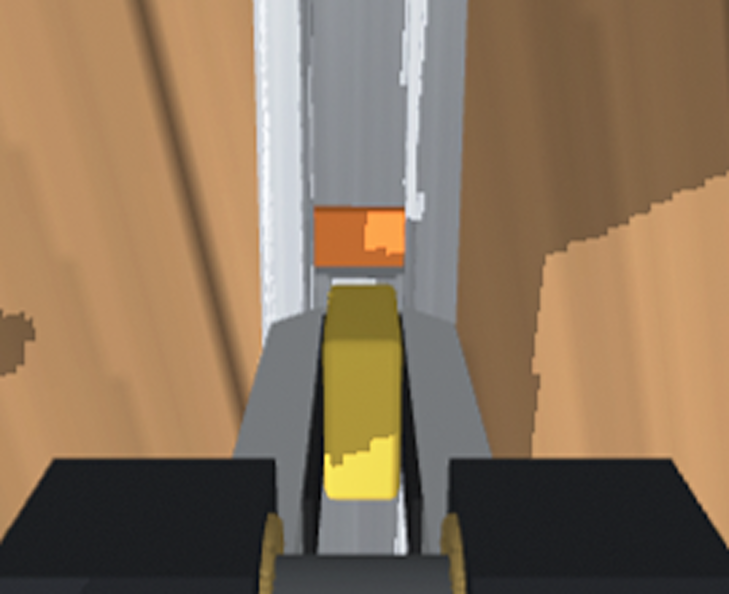

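```bash
python3 -m inch '[0,0,-0.1,0,0,0,0, 0,0,-0.1,0,0,0,0, 0,0,-0.1,0,0,0,0, 0,0,0,0,0,0,0, 0,0,0,0,0,0,0]'; python3 -m inch '[0,0,-0.05,0,0,0,0, 0,0,0,0,0,0,0, 0,0,0,0,0,0,0]'
```

```text
time_s: 13.15
ee_pos: [0.567, -0.0704, 0.0432]
eef_rot: [3.142, -0.003, -0.189]
force: [1.2, -0.7, 9.1]
grip_width: 0.0135
time_s: 13.52
ee_pos: [0.567, -0.0705, 0.0437]
eef_rot: [3.142, -0.003, -0.189]
force: [2.1, -1.4, 8.0]
grip_width: 0.0137
```

```bash
python3 -m inch '[0.03,0,-0.05,0,0,0,0, 0,0,-0.03,0,0,0,0, 0,0,0,0,0,0,0, 0,0,0,0,0,0,0]'; python3 -c "
from station import ctrl;print(ctrl.get_obs()['moment'])"
```

```text
time_s: 14.02
ee_pos: [0.5671, -0.0704, 0.0442]
eef_rot: [3.142, -0.002, -0.189]
force: [1.6, -1.4, 6.7]
grip_width: 0.0142
[-0.20111775 -0.264208   -0.00308596]
```

```bash
python3 -m inch '[0,0,-0.02,0,0,0,0.17, 0,0,0,0,0,0,0.22, 0,0,0,0,0,0,0.5, 0,0,0,0,0,0,0.5, 0,0,0,0,0,0,0.5]' 5; python3 -m inch '[0,0,-1,0,0,0,0.5, 0,0,-2,0,0,0,0.5, 0,0,-3,0,0,0,0.5, 0,0,-3,0,0,0,0.5, 0,0,0,0,0,0,0.5, 0,0,0,0,0,0,0.5]'; python3 - <<'E'
from h import *
c=cam('wrist');save(c,'10.png',(120,80,390,300),2.7)
d=cam('scene');save(d,'11.png',(180,160,300,250),6)
# stem/grip position by yellow top face depth
m=cv2.inRange(cv2.cvtColor(c['im'],cv2.COLOR_RGB2HSV),(20,110,70),(36,255,255))
v,u=np.nonzero(m);P=np.array([at_d(c,a,b) for a,b in zip(u,v) if c['d'][b,a]>0]);print(P[:,2].max(),np.percentile(P[:,2],[50,80,90,95,98]))
k=P[:,2]>np.percentile(P[:,2],95)-.004
print(P[k].mean(0),np.median(P[k][:,2]))
E
```

```text
time_s: 14.65
ee_pos: [0.5663, -0.0702, 0.0437]
eef_rot: [3.142, 0.0, -0.189]
force: [1.0, 1.1, -1.1]
grip_width: 0.0458
time_s: 15.4
ee_pos: [0.566, -0.0702, 0.1333]
eef_rot: [3.142, 0.001, -0.189]
force: [-0.7, -0.2, -0.3]
grip_width: 0.047
0.2542697151946394 [0.2451243  0.25086213 0.25195762 0.25252323 0.2528981 ]
[ 0.57152284 -0.0449074   0.25099749] 0.25105369169766245
```

View pics/10.png

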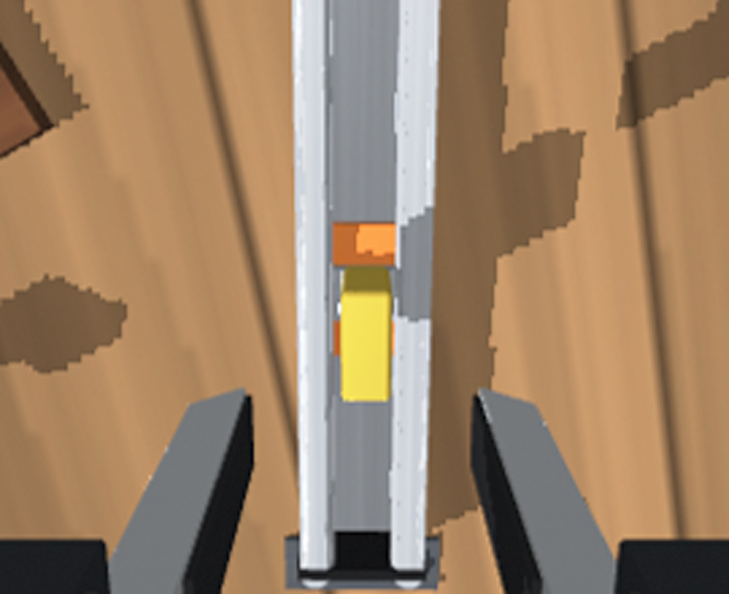

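View pics/11.png

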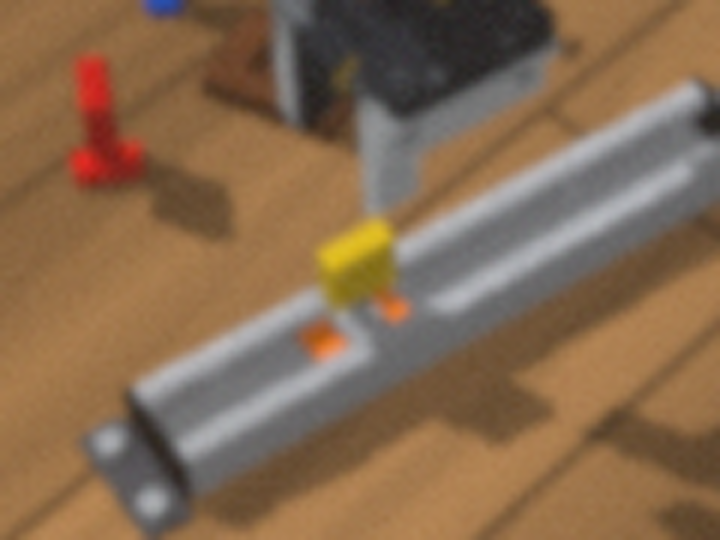

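The nut stands crosswise and upright in the slot, with orange pad showing on both sides and the gripper clear of it. I'll check the grip's top height: 80 mm if locked, 77 mm if the lips missed the grooves.

```bash
python3 - <<'E'
from h import *
c=cam('wrist');y=blob(c,*Y,(230,170,280,240));print(y[1])
x,yy,w,h,_=y[1]
# height relative to channel lip top (.030), top face rows only
P=np.array([[at_d(c,a,b) for a in range(x+3,x+w-3)] for b in range(yy,yy+h)])
print((np.median(P[...,2],1)*1000).round(1))
top=P[h//2:h-3].reshape(-1,3);print('top',np.median(top[:,2]),top.mean(0))
b=yy+h//2; print('lip',[(a,round(at_d(c,a,b)[2]*1000,1)) for a in list(range(x-18,x-6,2))+list(range(x+w+6,x+w+18,2))])
A=np.c_[top[:,:2]-top[:,:2].mean(0),np.ones(len(top))];print('tilt',np.linalg.lstsq(A,top[:,2],rcond=None)[0])
E
```

```text
[247 179  18  49 859]
[54.7 57.6 61.3 64.5 67.8 70.8 73.7 76.8 78.8 79.9 80.3 80.9 80.5 80.4
 80.3 80.7 80.7 80.5 80.7 80.5 80.6 80.6 81.  80.9 80.8 80.7 80.5 80.6
 80.8 80.9 80.7 81.1 81.1 80.9 80.5 80.4 80.8 80.4 80.9 80.9 81.  80.7
 80.9 80.8 80.4 80.8 80.4 80.7 80.4]
top 0.08076739983532162 [ 0.56707263 -0.07303762  0.08157776]
lip [(229, np.float64(-0.1)), (231, np.float64(30.2)), (233, np.float64(32.2)), (235, np.float64(31.4)), (237, np.float64(31.0)), (239, np.float64(29.1)), (271, np.float64(30.7)), (273, np.float64(30.0)), (275, np.float64(30.9)), (277, np.float64(31.7)), (279, np.float64(2.1)), (281, np.float64(1.8))]
tilt [0.19482362 1.42570086 0.08157776]
```

```bash
python3 -c "
from station import ctrl;o=ctrl.get_obs();print(o['time_s'],o['force']);print(ctrl.hand_in())"
```

```text
15.55 [-0.86151686 -0.76601508  0.15555303]
the job is handed in; nothing more can be done
None
```

The nut is locked crosswise in the channel on the orange pad, released and upright, and I handed the job in at 15.6 s of the 72 s.

I could see the pad through the slot, so I lowered the nut lengthwise straight onto it instead of feeling along for it. I pressed it down to about 14 N, which puts its underside at about 14 mm. I then twisted it a quarter turn, let it rise until the pad pushed back with about 6.7 N, and opened the gripper and lifted clear.

- **Height:** the grip's top measured 80.7 mm with the channel lips reading about 30.6 mm. That puts the underside at about 18 mm, where 15 mm would mean the lips had missed the grooves.
- **Forces:** the highest reading at the wrist was about 14 N, against the 30 N limit. Readings came only at the end of each move.
- **Pictures:** the last wrist and scene views show the nut upright in the slot with pad visible on both sides. I did not measure how far the other things on the shelf had moved, but the arm passed well above them and no contact force showed.
- **Failed check:** an automatic fit of the grip's tilt gave a nonsense slope, because stray depth readings were mixed in. The row-by-row heights across the grip's top were flat within about 0.7 mm, so I relied on those.

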